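# Third hand at the wine-rack jig

## Robot

A 7-joint arm with a two-finger parallel gripper is mounted at the origin on the work surface. World frame = base frame: x ahead of the robot, y to its left, z up, the work surface at z = 0. Lengths are in m, angles in degrees, forces in N, time in s.
With the tool pointing down it reaches from about 0.425 to 0.875 m from the base axis. Payload 4.7 kg.
Tool frame: the origin (TCP) lies midway between the tips of the shut fingers; the grasp point (between the pads) lies 19 mm behind it; z points along the fingers, y is the line along which they close (so a half turn about z gives the same grasp; the last joint's range is limited). The gripper opens to 87 mm and grips with 3 to 60 N. Pads are 19 mm wide; open, the fingers measure 117 mm over their backs; the gripper's body (75 mm by 190 mm) begins 51 mm behind the grasp point.
Start: joints at [-64.051, 18.392, -4.016, 83.108, 1.295, 78.541, -3.26], TCP at [0.276, 0.588, 0.223] pointing down, gripper open.
Joint ranges: [-163.93, 163.93], [-17.29, 119.83], [-79.2, 71.16], [3.27, 140.29], [-89.18, 269.18], [5.43, 117.66], [-154.24, 154.24]. Speed limits (degrees/s): [147.25, 147.25, 180, 180, 180, 180, 180].

## Interface

Orientations are given as [roll, pitch, yaw] about the fixed x, y, z axes, in that order (R = Rz(yaw) Ry(pitch) Rx(roll)).
In Python, from cell import env, viewer, boxes_of, masks_of gives the robot as it stands. The module is installed in compiled form; this text tells all that it offers.
- The arm moves only by the tool apply_moves, never from a script. Its argument "moves" is a list of rows, each a list of 7 numbers: the shift along the tool's x, y, z scaled (see below), then the turn, a rotation vector about the tool's x, y, z scaled (see below), then the opening, from 0 (shut) to 1 (fully open). A call has 1 to 20 rows; each row is the pose to reach, as a shift and turn from the pose commanded when the call began, along the tool's axes at that moment; what a row does not reach only later rows make up. The controller multiplies each number of a shift by 0.2 m and each number of a turn by 1.5 rad. A row lasts 1/10 s, in which the tool goes at most 50 mm and 8.59 degrees, less where a joint would pass 70% of its speed; a pose out of reach is approached as far as the arm can. A call with a number of a shift or a turn outside -1 to 1 is refused whole. A call with a gripper value outside its range is refused whole. The fingers move at their own pace and stop on an object; "grip_force" is the grip in N (left out, the last holds). Time passes only in rows, so rows that repeat a pose let the fingers close. It gives the time, the measured TCP pose, the force, the opening and the grip force at its end, in the units of the state.
- env.get_obs(): the state, without advancing time (a new reading comes with each control period).
- viewer.read_camera(name): name is "scene" or "top" or "wrist"; returns the picture (384x512x3 uint8, red, green, blue); there is no depth.
- viewer.get_calibration(name): a dict with "fov_y" (degrees; the focal length in pixels is half the picture's height over the tangent of half this angle, whatever the lens; pixels are square), "cx", "cy" (the principal point, pixels), "position" and "orientation" of the camera in the world. Camera axes: x right, y up, looking along -z (the intrinsics and any distortion apply to the point x, -y, -z); pixel columns grow to the right and rows downward; lengths in m; the calibration is good to about 2 mm. The wrist camera is an equidistant fisheye: a pixel r from the principal point sees the ray r / f radians off the axis. A picture is of the moment at which its call begins: read the wrist's pose just before it. get_calibration takes no time and is no camera call; for the wrist camera it gives the pose at the moment of the call.
- env.sign_off(): hands the job in; it is judged then, once.
Trained networks look in the newest picture that a camera, given by its name, has taken for a name from the list of things; names that differ only in an ending like _2 or _b are one class to them, and where a whole thing is asked for, a point or a joint stands for the part that bears it (a point fixed in the world has none). Each returns a list of dicts, best first, with "conf" (0 to 1); they miss things now and then, are a little off and sometimes report something else, mostly with a low value. They report only what shows in the picture. A call takes as long as a camera call.
- boxes_of(camera, target): "location" ([column, row] in pixels, amid what is visible of it).
- masks_of(camera, target): "pixels" (384x512 bool, what is visible of it) and "location" ([column, row] in pixels, amid what is visible of it).
The state is a dict: "time_s": time; "qpos": joint angles; "joint_velocities": joint speeds; "effort": joint torques, N m; "tool_pos": TCP position; "tool_rot": TCP orientation; "force": force on the tool from outside, world axes, zero at the start; "wrist_torque": the same for the moment, N m; "grip_width": finger opening in m; "grasp_force": force on a finger pad.
Only numpy, scipy, OpenCV 4.12 (cv2) and the standard library are available. Lean on these libraries where they do the work, as an engineer would, in place of code of your own. Each camera call takes 0.05 s, during which the arm holds its last target. There are 200 camera calls.

## Task

Fetch the notched rack rung and lay it, notches up and centred, across the two side rails lying in the jig, in the gap between the rung already fastened there and the sprung fence. Then slide it squarely against the fence and push until the fence is about half way back (about 10 newtons), never to the end of its travel, and hold that push steady: someone will drive the screws, so the program finishes while the robot is still holding the rung there. Leave everything else on the counter where it is.

Things in the scene. Friction and masses are not known exactly. Their poses are not given: they have to be found in the camera images.
- rung: loose pale wooden bar to fetch: 30 (its x) x 250 (its y, length) x 32 mm high, about 0.17 kg. Top has two sloping notches 14 mm deep, 57 mm either side of the middle, and between them a full-height block 62 mm long to grip across the 30 mm. Same either way round. Origin: centre of underside, z up. Lies flat, about along world x, on the robot's right, beside a plain batten (either may be nearer the jig)
- batten: loose plain bar of the same wood and outer size (30 x 250 x 32 mm) without notches; a bystander, not to be used. Origin: centre of underside
- jig: assembly jig fixed to the counter, on the robot's left, turned up to 0.3 rad: plywood base 300 x 300 x 12 mm; origin: centre of its underside; x points away from the robot to the fence, y left. A rung already fastened across the rails fills x = -135 to -105 mm, top at 68 mm. Behind the fence a back board, front at x = 128 mm, top at 74 mm
- rails (a point): point midway between the two side rails at the height of their tops: jig x = 0, y = 0, 36 mm above the counter, where the new rung's underside rests. The rails are wooden bars 30 mm wide lying along jig x, centred at y = -90 and +90 mm; between them is clear space down to the base at 12 mm
- index_peg (a point): top centre of the left of two square steel index pegs, 12 mm wide, at jig x = 90, y = +141 and -141 mm, tops 62 mm above the counter, off the ends of the fence. Their front faces (jig x = 84 mm) are level with the front of the fence bar when the fence is half way back
- fence (a joint): how far the sprung fence is pushed back along the jig's +x, in m: 0 free, 0.020 at the end of its travel, 0.010 half way. Spring of 1 N per mm from 0, so 10 mm is 10 N
- fence_face (a point): centre of the plane of the fence's two pads that the rung bears on: fence free, at jig x = 50 mm, y = 0, 54 mm above the counter; moves with the fence. Fence: wooden bar 240 mm long, 40 to 68 mm above the counter, front at jig x = 74 mm free; pads 36 mm wide at y = -90 and +90 mm stand 24 mm proud, leaving a gap 144 mm wide for a finger
- screwdriver: screwdriver lying beyond the bars; bystander
- hammer: hammer lying at the far right; bystander
- screw_tray: small open steel tray, 80 x 60 x 30 mm, beyond the bars; bystander
- offcut: wood offcut 50 x 90 x 30 mm at the far right; bystander
- bottle_a: wine bottle, 290 mm tall, at the far left; bystander
- bottle_b: wine bottle, 290 mm tall, at the far left; bystander
- tumbler: glass tumbler, 90 mm tall, at the far left; bystander

How it is judged (in metres and radians):
On the way, in this order (a step that is already met when the one before it is completed fails the run):
1. the rung lies across both side rails in front of the fence, which is not yet pushed back more than 4 mm (z of rung in the frame of jig between 0.032 and 0.041 m and y of rung in the frame of jig between -0.018 and 0.018 m and angle between rung's own z axis and vertical below 0.06 rad and angle between the y axis of rung and the y axis of jig, either way round below 0.08 rad and value of joint fence below 0.004 m and x of rung in the frame of jig between -0.09 and 0.05 m), for 0.1 s.
2. the rung is pressed squarely on the fence with 6 to 14 N, steadily for one second (z of rung in the frame of jig between 0.032 and 0.041 m and y of rung in the frame of jig between -0.018 and 0.018 m and angle between rung's own z axis and vertical below 0.06 rad and angle between the y axis of rung and the y axis of jig, either way round below 0.08 rad and contact force between rung and fence between 6 and 14 N and value of joint fence between 0.006 and 0.014 m), for 1 s.
At the end, for the whole second after the job is handed in: The robot's fingers still hold the rung at rest on both side rails (underside 32 to 41 mm above the counter, upright within 0.06 rad, centred within 18 mm, square to the jig within 0.08 rad), pressed on the fence with 6 to 14 N, the fence 6 to 14 mm back (all of step 2 and contact force between the fingers and rung above 1 N and linear speed of rung below 0.01 m/s); the arm keeps its last pose, push and grip.
It fails at once if the fence is driven to the end of its travel (over 19 mm) (value of joint fence above 0.019 m).
It fails at once if a bystander is moved by more than 30 mm (distance of any of batten, screwdriver, hammer, screw_tray, offcut, bottle_a, bottle_b, tumbler from where it was at the start of the episode above 0.03 m).
It also fails if it takes over 48 s, if anything falls off the work surface, if the arm or the gripper's body presses on something with over 40 N, if the wrist force passes 120 N, or if a joint passes its speed limit or range.

## Working session

There is one attempt and no reset: what is moved stays moved. The work goes in short steps, Python scripts to look and compute and a tool call to move; the robot and the scene stay as the last step left them, time stands still between calls to the robot, and variables do not carry over. Pictures are saved under pics/ and viewed, at most 10 in all, crops included, and the job is handed in when it is done.

Besides the shell and the picture viewer there is one more tool, called as name(argument=value, ...) on one line, values as JSON. apply_moves: Moves the arm, as the interface text tells. Shifts and turns lie within -1 to 1; 1 stands for 0.2 m of shift or 1.5 rad of turn. Its arguments: {"type":"object","properties":{"moves":{"type":"array","items":{"type":"array","items":{"type":"number","minimum":-1,"maximum":1}}},"grip_force":{"type":"number"}},"required":["moves"]}

```bash
mkdir -p pics; python3 - <<'E'
from cell import env, viewer, boxes_of, masks_of
import cv2,numpy as np
o=env.get_obs(); print({k:np.round(v,3).tolist() for k,v in o.items()})
ims=[]
for c in("top","scene"):
    im=viewer.read_camera(c); cv2.imwrite(f"pics/{c}0.png",im[:,:,::-1])
    print(c,viewer.get_calibration(c))
    for t in("rung","batten","jig","index_peg","fence"):
        print(t,[(np.round(d["location"],1).tolist(),round(d["conf"],2)) for d in boxes_of(c,t)])
E
```

```text
{'time_s': 0.0, 'qpos': [-64.051, 18.437, -4.015, 83.174, 1.295, 78.543, -3.258], 'joint_velocities': [-0.043, 0.035, -0.024, -0.049, 0.036, -0.057, 0.047], 'effort': [-0.0, -49.13, -0.404, -31.253, -0.064, 0.044, 0.0], 'tool_pos': [0.276, 0.588, 0.221], 'tool_rot': [-179.891, 0.006, 154.862], 'force': [0.284, -0.001, 0.526], 'wrist_torque': [-0.002, -0.014, -0.007], 'grasp_force': 0.0, 'grip_width': 0.087}
top {'fov_y': 51.98996554210689, 'cx': 261.4668087204571, 'cy': 192.9952236216123, 'position': array([0.47450892, 0.07738429, 1.35605004]), 'orientation': array([  4.34086593,  -0.2469926 , -91.63797254])}
rung [([321.8, 228.9], 0.88), ([411.9, 212.3], 0.53)]
batten [([364.7, 223.2], 0.61)]
jig [([224.5, 210.2], 0.58)]
index_peg [([222.4, 210.3], 0.64), ([323.4, 231.6], 0.5)]
fence [([224.9, 185.1], 0.87)]
scene {'fov_y': 52.94346705276411, 'cx': 256.9239755532258, 'cy': 195.38874871879202, 'position': array([ 1.20790949, -0.38789673,  0.89585678]), 'orientation': array([43.47529851, -0.80337055, 55.4865681 ])}
rung [([180.9, 209.6], 0.59), ([84.2, 281.2], 0.31)]
batten [([138.5, 238.5], 0.96)]
jig [([280.0, 182.5], 0.81), ([181.6, 210.6], 0.18)]
index_peg [([283.5, 182.3], 0.85)]
fence [([299.0, 188.5], 0.83), ([247.1, 281.3], 0.2)]
```

View pics/top0.png

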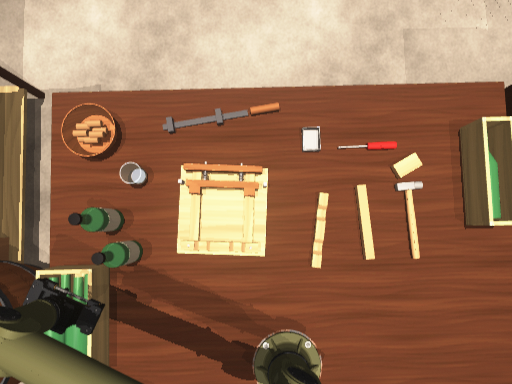

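View pics/scene0.png

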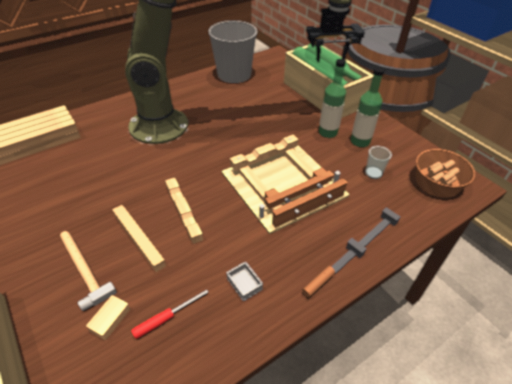

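The top view shows the rung (notched) at about (320,230), the batten to its right at (365,222) and the jig at (223,210), turned only slightly. The scene view agrees: the rung is nearest the jig.

```bash
cat > h.py <<'E'
from cell import env, viewer, boxes_of, masks_of
import cv2,numpy as np
from scipy.spatial.transform import Rotation as R
def rot(a): return R.from_euler('xyz',a,degrees=True).as_matrix()
def ray(c,px,cal):
    px=np.atleast_2d(px).astype(float); f=192/np.tan(np.radians(cal['fov_y']/2))
    d=(px-[cal['cx'],cal['cy']])/f
    if c=='wrist':
        r=np.linalg.norm(d,axis=1,keepdims=True)+1e-9; s=np.sin(r)/r
        v=np.c_[d[:,:1]*s,-d[:,1:]*s,-np.cos(r)]
    else: v=np.c_[d[:,0],-d[:,1],-np.ones(len(d))]
    return v@rot(cal['orientation']).T
def at_z(c,px,z,cal):
    v=ray(c,px,cal); p=np.array(cal['position']); return (p+v*((z-p[2])/v[:,2])[:,None])[:,:2]
def proj(c,P,cal):
    P=np.atleast_2d(P); v=(P-cal['position'])@rot(cal['orientation']); f=192/np.tan(np.radians(cal['fov_y']/2))
    x,y,z=v[:,0],-v[:,1],-v[:,2]
    if c=='wrist':
        q=np.hypot(x,y)+1e-12; s=np.arctan2(q,z)/q
    else: s=1/z
    return np.c_[x*s*f+cal['cx'],y*s*f+cal['cy']]
def mask(c,t,i=0):
    return masks_of(c,t)
def rect(c,m,z,cal):
    ys,xs=np.nonzero(m); P=at_z(c,np.c_[xs,ys],z,cal)*1000
    ctr=P.mean(0); w,V=np.linalg.eigh(np.cov((P-ctr).T)); a=V[:,1]*np.sign(V[0,1])
    q=cv2.minAreaRect(P.astype(np.float32))
    return ctr.round(1),round(np.degrees(np.arctan2(a[1],a[0])),1),[np.round(k,1) for k in q]
E
python3 - <<'E'
from h import *
for c in("top","scene"):
    im=viewer.read_camera(c); cal=viewer.get_calibration(c)
    for t,z in(("rung",.025),("batten",.025),("jig",.012),("fence",.068)):
        for d in masks_of(c,t): print(c,t,round(d['conf'],2),d['pixels'].sum(),rect(c,d['pixels'],z,cal))
    if c=="top": cv2.imwrite("pics/top1.png",cv2.resize(im[150:280,165:385,::-1],None,fx=3.6,fy=3.6,interpolation=cv2.INTER_CUBIC))
E
```

```text
top rung 0.98 727 (array([ 447.5, -121.8]), np.float64(-8.6), [array([ 447.7, -121.4]), array([ 35.8, 247.9]), np.float64(81.3)])
top batten 0.89 870 (array([ 469.3, -275.8]), np.float64(4.4), [array([ 469.5, -275.9]), array([252.9,  42.6]), np.float64(5.2)])
top batten 0.72 729 (array([606.9, 200.8]), np.float64(86.9), [array([629.6, 200.6]), array([245.2, 108.9]), np.float64(86.3)])
top jig 0.63 7927 (array([526.2, 203.6]), np.float64(-2.0), [array([529.1, 204.2]), array([309.2, 312.7]), np.float64(86.8)])
top jig 0.6 1075 (array([504.3, 627.7]), np.float64(86.6), [array([503.7, 635.3]), array([187.1,  81.4]), np.float64(88.4)])
top fence 0.82 711 (array([602.2, 199.9]), np.float64(86.4), [array([597.6, 198.6]), array([236.9,  51. ]), np.float64(86.3)])
scene rung 0.72 757 (array([ 460.1, -127.9]), np.float64(-8.3), [array([ 450.7, -126.4]), array([ 37.7, 271.6]), np.float64(82.6)])
scene rung 0.28 949 (array([580.3, 216.8]), np.float64(86.8), [array([599.8, 219. ]), array([263.6, 123. ]), np.float64(86.5)])
scene batten 0.67 981 (array([ 485.6, -279.2]), np.float64(4.3), [array([ 477.2, -279.8]), array([274.1,  35.6]), np.float64(4.6)])
scene jig 0.92 7025 (array([523.5, 199.5]), np.float64(-12.7), [array([505.7, 218.6]), array([343.5, 354.3]), np.float64(86.7)])
scene fence 0.76 988 (array([610.9, 184.9]), np.float64(87.6), [array([629.8, 188.9]), array([251.1, 117.4]), np.float64(86.7)])
scene fence 0.43 530 (array([ 761.9, -347.8]), np.float64(-88.9), [array([ 760.7, -308.6]), array([ 30.3, 180.1]), np.float64(2.2)])
scene fence 0.3 1359 (array([436.4, 662.9]), np.float64(-53.7), [array([398.6, 714.9]), array([ 82. , 576.2]), np.float64(35.3)])
```

View pics/top1.png

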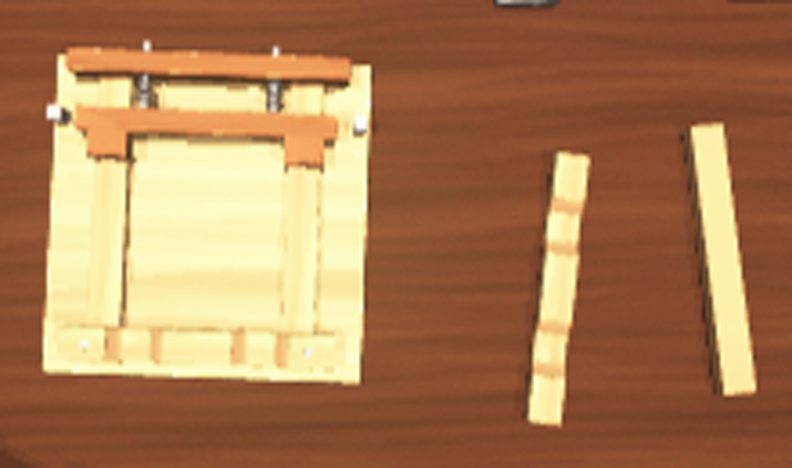

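```bash
cat >> h.py <<'E'
def step(p,yaw,cmd=None):
    "row numbers (tool shift/0.2, turn z/1.5) to reach p, yaw with the tool down, from commanded (pos,yaw) or measured"
    o=env.get_obs(); p0,R0=(o['tool_pos'],rot(o['tool_rot'])) if cmd is None else (np.array(cmd[0]),rot([180,0,cmd[1]]))
    s=R0.T@(np.array(p)-p0)/.2; w=R.from_matrix(R0.T@rot([180,0,yaw])).as_rotvec()/1.5
    return np.r_[s,w].round(3)
E
python3 - <<'E'
from h import *
cal=viewer.get_calibration("top"); C=lambda l:np.array(l)/3.6+[165,150]-.36
p=at_z("top",C([(54,112),(361,124)]),.062,cal); d=p[0]-p[1]; n=d/np.linalg.norm(d)
x=np.array([n[1],-n[0]]); print("pegs",p,np.linalg.norm(d),np.degrees(np.arctan2(-d[0],d[1])),"origin",p.mean(0)-.09*x)
b=at_z("top",C([(58,54),(371,66),(359,383),(43,372)]),.012,cal); print("base",b,b.mean(0))
r=at_z("top",C([(557,153),(591,155),(562,426),(529,423)]),.032,cal); print("rung",r.round(4),r.mean(0),np.degrees(np.arctan2(*(r[0]+r[1]-r[2]-r[3])[::-1])))
g=at_z("top",C([(556,205),(579,248),(577,208),(549,245),(547,325),(566,330),(543,370),(563,371)]),.025,cal);print(g.mean(0))
print(step((.42,.2,.25),154.9),step((.4475,-.1225,.2),171.4,((.42,.2,.25),154.9)))
E
```

```text
pegs [[0.62068612 0.33783215]
 [0.60171076 0.05676695]] 0.28170501392058594 -3.862308954154002 origin [0.52140285 0.20336186]
base [[0.68192726 0.34336202]
 [0.66201294 0.04478912]
 [0.36232142 0.06499859]
 [0.38114361 0.3613737 ]] [0.52185131 0.20363086]
rung [[ 0.5722 -0.1266]
 [ 0.5694 -0.1584]
 [ 0.3192 -0.1212]
 [ 0.3228 -0.0908]] [ 0.44590763 -0.12424426] -8.320412927514708
[ 0.4464453  -0.12549276]
[-1.476 -1.453 -0.137  0.     0.    -0.   ] [-0.809 -1.402  0.25  -0.     0.    -0.192]
```

apply_moves(moves=[[-0.15, -0.15, -0.05, 0, 0, 0, 1], [-0.3, -0.3, -0.1, 0, 0, 0, 1], [-0.45, -0.45, -0.14, 0, 0, 0, 1], [-0.6, -0.6, -0.14, 0, 0, 0, 1], [-0.75, -0.74, -0.14, 0, 0, 0, 1]])

```text
time_s: 1.6
tool_pos: [0.3497, 0.3891, 0.2512]
tool_rot: [179.9, 0.0, 154.9]
force: [0.7, -0.1, 0.1]
grip_width: 0.087
grasp_force: 0.0
```

apply_moves(moves=[[-0.15, -0.15, 0, 0, 0, 0, 1], [-0.3, -0.3, 0, 0, 0, 0, 1], [-0.45, -0.45, 0, 0, 0, 0, 1], [-0.6, -0.6, 0, 0, 0, 0, 1], [-0.73, -0.72, 0, 0, 0, 0, 1], [-0.73, -0.72, 0, 0, 0, 0, 1], [-0.73, -0.72, 0, 0, 0, 0, 1]])

```text
time_s: 2.3
tool_pos: [0.4202, 0.1981, 0.2509]
tool_rot: [179.9, -0.0, 154.8]
force: [-0.8, 1.8, -0.1]
grip_width: 0.0872
grasp_force: 0.0
```

```bash
python3 - <<'E'
from h import *
o=env.get_obs(); print(o['tool_pos'],o['tool_rot'],o['time_s'],o['qpos'])
cal=viewer.get_calibration("wrist");im=viewer.read_camera("wrist"); 
j=np.array([.5216,.2035]);a=np.radians(-3.85);Rj=np.array([[np.cos(a),-np.sin(a)],[np.sin(a),np.cos(a)]])
im=im[:,:,::-1].copy(); im=cv2.resize(im,None,fx=1.5,fy=1.5)
for x,y,z in[(150,150,12),(-150,150,12),(150,-150,12),(-150,-150,12),(90,141,62),(90,-141,62),(50,108,54),(50,-108,54),(-105,125,68),(-105,-125,68),(0,75,36),(0,-75,36)]:
    w=np.r_[j+Rj@np.array([x,y])/1000,z/1000]; q=proj("wrist",w,cal)[0]*1.5; cv2.drawMarker(im,tuple(np.round(q).astype(int)),(255,0,255),cv2.MARKER_CROSS,9,1)
cv2.imwrite("pics/w1.png",im)
print(step((.446,-.1245,.15),171.5))
E
```

```text
[0.42023977 0.19806927 0.25086533] [ 1.79931492e+02 -1.26013524e-02  1.54754563e+02] 2.3 [-42.1223779   -5.60551279  12.76875754 106.17180799   1.20833454
  79.24966223  35.11746869]
[-8.06e-01 -1.41e+00  5.02e-01  1.00e-03 -0.00e+00 -1.93e-01]
```

View pics/w1.png

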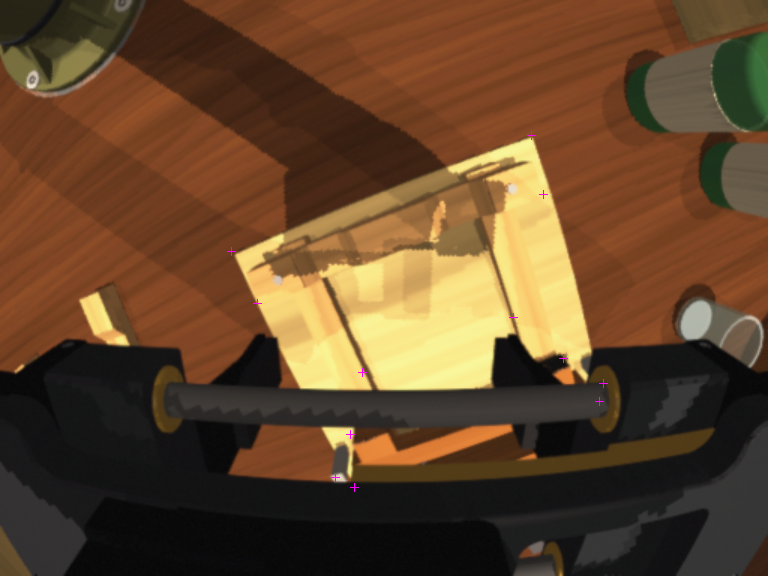

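The wrist view confirms the jig estimate: the base corners at (236,253) and (532,138), the rail edges and a peg sit on my markers. Next I go over the rung.

apply_moves(moves=[[-0.1, -0.18, 0, 0, 0, -0.03, 1], [-0.2, -0.36, 0, 0, 0, -0.06, 1], [-0.3, -0.54, 0, 0, 0, -0.1, 1], [-0.4, -0.7, 0, 0, 0, -0.1, 1]])

```text
time_s: 2.75
tool_pos: [0.4328, 0.0376, 0.2507]
tool_rot: [180.0, 0.0, 163.7]
force: [1.2, 0.4, 0.0]
grip_width: 0.0869
grasp_force: 0.0
```

```bash
python3 - <<'E'
from h import *
print(step((.446,-.1245,.15),171.5), env.get_obs()['qpos'].round(1))
E
```

```text
[-0.29  -0.76   0.503  0.     0.    -0.091] [-35.1 -10.8  23.5 109.9   4.3  80.   61. ]
```

apply_moves(moves=[[-0.08, -0.2, 0.1, 0, 0, -0.05, 1], [-0.16, -0.4, 0.2, 0, 0, -0.09, 1], [-0.23, -0.6, 0.3, 0, 0, -0.09, 1], [-0.29, -0.75, 0.4, 0, 0, -0.09, 1], [-0.29, -0.75, 0.5, 0, 0, -0.09, 1], [-0.29, -0.75, 0.5, 0, 0, -0.09, 1], [-0.29, -0.75, 0.5, 0, 0, -0.09, 1], [-0.29, -0.75, 0.5, 0, 0, -0.09, 1]])

```text
time_s: 3.55
tool_pos: [0.447, -0.1213, 0.1516]
tool_rot: [180.0, 0.1, 171.4]
force: [-0.7, 0.3, -0.5]
grip_width: 0.087
grasp_force: 0.0
```

```bash
python3 - <<'E'
from h import *
cal=viewer.get_calibration("wrist");im=viewer.read_camera("wrist"); print(env.get_obs()['tool_pos'],env.get_obs()['tool_rot'],env.get_obs()['qpos'].round(1))
for d in masks_of("wrist","rung")[:2]: print(d['conf'],d['pixels'].sum(),rect("wrist",d['pixels'],.028,cal))
c=np.array([.446,-.1245]);a=np.radians(-8.5);u=np.array([np.cos(a),np.sin(a)]);n=np.array([-u[1],u[0]])
im=cv2.resize(im[:,:,::-1].copy(),None,fx=1.5,fy=1.5)
for x in(-125,-31,31,125):
  for y in(-15,15):
    q=proj("wrist",np.r_[c+u*x/1000+n*y/1000,.032],cal)[0]*1.5; cv2.drawMarker(im,tuple(np.round(q).astype(int)),(255,0,255),cv2.MARKER_CROSS,9,1)
cv2.imwrite("pics/w2.png",im)
print(step((.446,-.1245,.006),171.5))
E
```

```text
[ 0.44703164 -0.12149575  0.1516896 ] [1.79972348e+02 1.12264191e-01 1.71338333e+02] [-28.   -3.6  39.1 115.2   2.4  67.5  91.5]
0.79 6021 (array([ 424.1, -118.9]), np.float64(-8.3), [array([ 449.9, -122.5]), array([ 29.9, 252.3]), np.float64(81.7)])
[ 0.004 -0.015  0.728  0.     0.001 -0.002]
```

View pics/w2.png

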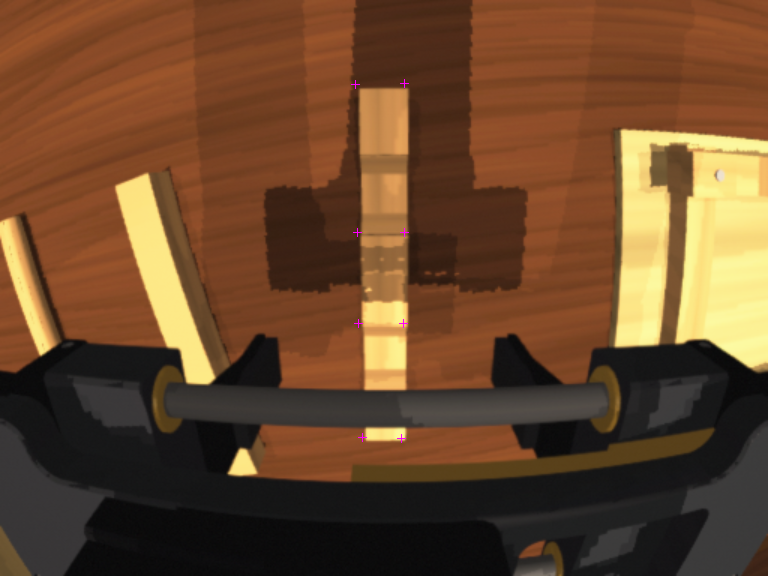

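The rung's block is between the fingers. The picture shows the rung about 3 px right of and below my markers, which is 2 to 3 mm, so its centre is near (0.449, -0.1223). I descend with that correction and grip.

apply_moves(moves=[[-0.01, -0.004, 0.15, 0, 0, 0, 1], [-0.01, -0.004, 0.35, 0, 0, 0, 1], [-0.01, -0.004, 0.55, 0, 0, 0, 1], [-0.01, -0.004, 0.66, 0, 0, 0, 1], [-0.01, -0.004, 0.71, 0, 0, 0, 1], [-0.01, -0.004, 0.725, 0, 0, 0, 1], [-0.01, -0.004, 0.725, 0, 0, 0, 1], [-0.01, -0.004, 0.725, 0, 0, 0, 1]])

```text
time_s: 4.45
tool_pos: [0.4492, -0.1238, 0.0069]
tool_rot: [180.0, 0.2, 171.2]
force: [-0.3, -0.5, 0.6]
grip_width: 0.087
grasp_force: 0.0
```

apply_moves(moves=[[0, 0, 0, 0, 0, 0, 0.25], [0, 0, 0, 0, 0, 0, 0.2], [0, 0, 0, 0, 0, 0, 0.2], [0, 0, 0, 0, 0, 0, 0.2], [0, 0, 0, 0, 0, 0, 0.2], [0, 0, 0, 0, 0, 0, 0], [0, 0, 0, 0, 0, 0, 0], [0, 0, 0, 0, 0, 0, 0]], grip_force=40)

```text
time_s: 5.25
tool_pos: [0.4478, -0.1237, 0.0055]
tool_rot: [180.0, -0.0, 171.2]
force: [-0.2, 1.5, -0.5]
grip_width: 0.0312
grasp_force: 0.4
```

apply_moves(moves=[[0, 0, 0, 0, 0, 0, 0], [0, 0, 0, 0, 0, 0, 0], [0, 0, 0, 0, 0, 0, 0], [0, 0, -0.1, 0, 0, 0, 0], [0, 0, -0.25, 0, 0, 0, 0], [0, 0, -0.45, 0, 0, 0, 0], [0, 0, -0.65, 0, 0, 0, 0], [0, 0, -0.75, 0, 0, 0, 0], [0, 0, -0.75, 0, 0, 0, 0], [0, 0, -0.75, 0, 0, 0, 0]])

```text
time_s: 6.25
tool_pos: [0.4473, -0.1236, 0.1549]
tool_rot: [180.0, -0.0, 171.2]
force: [-1.4, -0.2, -2.5]
grip_width: 0.0299
grasp_force: 40.0
```

```bash
python3 - <<'E'
from h import *
j=np.array([.5216,.2035]);a=np.radians(-3.85)
t=j+np.array([np.cos(a),np.sin(a)])*-.02
o=env.get_obs();print(t,o['grip_width'],o['grasp_force'],o['tool_pos'],o['qpos'].round(1))
print(step((*t,.158),86.15))
print(step((.50,.04,.158),130))
cal=viewer.get_calibration("wrist");im=viewer.read_camera("wrist")
d=masks_of("wrist","rung")[0]; print(d['conf'],rect("wrist",d['pixels'],.155+.028-.006,cal))
cv2.imwrite("pics/w3.png",im[:,:,::-1])
E
```

```text
[0.50164513 0.20484289] 0.029873045099321146 39.98379897326231 [ 0.44730092 -0.12362054  0.15485529] [-29.3  -3.7  40.6 114.8   2.5  68.   91.5]
[-0.017  1.665 -0.015 -0.    -0.     0.99 ]
[-0.135  0.849 -0.015  0.    -0.     0.479]
0.73 (array([ 389.3, -114.8]), np.float64(-8.5), [array([ 402.8, -116.8]), array([ 31.2, 162.1]), np.float64(81.6)])
```

View pics/w3.png

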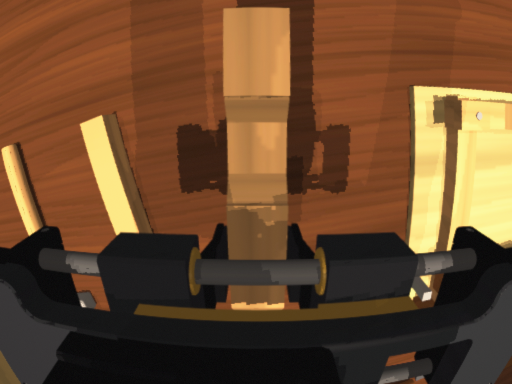

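```bash
python3 - <<'E'
from h import *
o=env.get_obs(); cal=viewer.get_calibration("wrist"); z=o['tool_pos'][2]-.0055+.032
p=at_z("wrist",[(224,8.5),(290,8.5),(229,205),(288,205),(225,97),(289,97)],z,cal); q=(np.c_[p,np.full(6,z)]-o['tool_pos'])@rot(o['tool_rot']); print(q.round(4))
E
```

```text
[[ 0.1237 -0.0149 -0.0261]
 [ 0.1237  0.0149 -0.0261]
 [ 0.031  -0.0133 -0.0264]
 [ 0.0311  0.0149 -0.0264]
 [ 0.0817 -0.0142 -0.0262]
 [ 0.0817  0.0143 -0.0263]]
```

apply_moves(moves=[[-0.02, 0.1, 0, 0, 0, 0.06, 0], [-0.04, 0.2, 0, 0, 0, 0.12, 0], [-0.06, 0.35, 0, 0, 0, 0.2, 0], [-0.08, 0.5, 0, 0, 0, 0.28, 0], [-0.1, 0.65, 0, 0, 0, 0.36, 0], [-0.13, 0.8, 0, 0, 0, 0.44, 0], [-0.14, 0.85, 0, 0, 0, 0.48, 0], [-0.14, 0.85, 0, 0, 0, 0.48, 0], [-0.14, 0.85, 0, 0, 0, 0.48, 0]])

```text
time_s: 7.25
tool_pos: [0.5005, 0.0389, 0.1542]
tool_rot: [-179.8, -0.0, 130.0]
force: [0.1, -1.2, -1.6]
grip_width: 0.0297
grasp_force: 40.0
```

```bash
python3 - <<'E'
from h import *
print(step((.5016,.2048,.13),86.15),env.get_obs()['qpos'].round(1))
E
```

```text
[ 0.632  0.538  0.119 -0.002  0.001  0.51 ] [-37.4   2.8  31.  109.8  -1.5  67.9  34.1]
```

The grip is centred to about 1 mm and square.

apply_moves(moves=[[0.08, 0.06, 0, 0, 0, 0.08, 0], [0.16, 0.14, 0, 0, 0, 0.17, 0], [0.26, 0.23, 0, 0, 0, 0.26, 0], [0.37, 0.32, 0, 0, 0, 0.35, 0], [0.48, 0.41, 0, 0, 0, 0.43, 0], [0.58, 0.5, 0.05, 0, 0, 0.5, 0], [0.63, 0.54, 0.12, 0, 0, 0.51, 0], [0.63, 0.54, 0.12, 0, 0, 0.51, 0], [0.63, 0.54, 0.12, 0, 0, 0.51, 0], [0.63, 0.54, 0.12, 0, 0, 0.51, 0]])

```text
time_s: 8.25
tool_pos: [0.504, 0.2035, 0.1318]
tool_rot: [180.0, 0.0, 86.0]
force: [0.0, -0.2, -1.2]
grip_width: 0.03
grasp_force: 40.0
```

```bash
python3 - <<'E'
from h import *
print(step((.5016,.2048,.043),86.15),env.get_obs()['qpos'].round(1))
j=np.array([.5216,.2035]);a=np.radians(-3.85);Rj=np.array([[np.cos(a),-np.sin(a)],[np.sin(a),np.cos(a)]])
cal=viewer.get_calibration("wrist");im=viewer.read_camera("wrist"); im=cv2.resize(im[:,:,::-1].copy(),None,fx=1.5,fy=1.5)
for x,y,z in[(150,150,12),(-150,150,12),(150,-150,12),(-150,-150,12),(90,141,62),(90,-141,62),(50,108,54),(50,-108,54),(-105,125,68),(-105,-125,68),(-135,125,68),(-135,-125,68),(-30,75,36),(-30,-75,36),(128,-130,74),(74,-120,68),(74,120,68)]:
    w=np.r_[j+Rj@np.array([x,y])/1000,z/1000]; q=proj("wrist",w,cal)[0]*1.5; cv2.drawMarker(im,tuple(np.round(q).astype(int)),(255,0,255),cv2.MARKER_CROSS,9,1)
cv2.imwrite("pics/w4.png",im)
E
```

```text
[ 0.006 -0.013  0.444  0.     0.    -0.002] [-47.9   9.4  25.5 105.8  -4.4  65.7 -25. ]
```

View pics/w4.png

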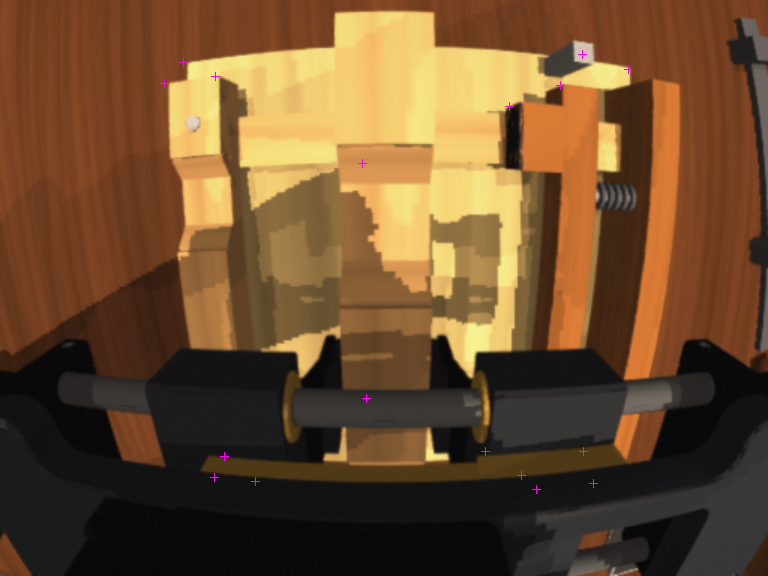

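The markers land on the peg top (583,54), the fence pad and the fastened rung to within about 2 mm, and the held rung is square in the gap. I lower it.

apply_moves(moves=[[0, 0, 0.1, 0, 0, 0, 0], [0, 0, 0.2, 0, 0, 0, 0], [0, 0, 0.3, 0, 0, 0, 0], [0, 0, 0.38, 0, 0, 0, 0], [0, 0, 0.42, 0, 0, 0, 0], [0, 0, 0.43, 0, 0, 0, 0], [0, 0, 0.44, 0, 0, 0, 0], [0, 0, 0.44, 0, 0, 0, 0], [0, 0, 0.44, 0, 0, 0, 0]])

```text
time_s: 9.2
tool_pos: [0.504, 0.2061, 0.0444]
tool_rot: [179.9, -0.1, 86.1]
force: [-0.7, 0.1, -0.7]
grip_width: 0.0301
grasp_force: 40.0
```

apply_moves(moves=[[0, 0, 0.005, 0, 0, 0, 0], [0, 0, 0.01, 0, 0, 0, 0], [0, 0, 0.015, 0, 0, 0, 0], [0, 0, 0.015, 0, 0, 0, 0], [0, 0, 0.015, 0, 0, 0, 0]])

```text
time_s: 9.7
tool_pos: [0.5036, 0.2061, 0.0415]
tool_rot: [180.0, -0.0, 86.1]
force: [-2.5, -0.9, 5.3]
grip_width: 0.0295
grasp_force: 40.0
```

apply_moves(moves=[[0, 0.03, -0.003, 0, 0, 0, 0], [0, 0.07, -0.003, 0, 0, 0, 0], [0, 0.12, -0.003, 0, 0, 0, 0], [0, 0.17, -0.003, 0, 0, 0, 0], [0, 0.21, -0.003, 0, 0, 0, 0], [0, 0.23, -0.003, 0, 0, 0, 0], [0, 0.23, -0.003, 0, 0, 0, 0], [0, 0.23, -0.003, 0, 0, 0, 0]])

```text
time_s: 10.5
tool_pos: [0.551, 0.2027, 0.0416]
tool_rot: [179.9, -0.0, 86.1]
force: [0.2, -0.2, 4.2]
grip_width: 0.0294
grasp_force: 40.0
```

apply_moves(moves=[[0, 0.01, 0, 0, 0, 0, 0], [0, 0.02, 0, 0, 0, 0, 0], [0, 0.03, 0, 0, 0, 0, 0], [0, 0.04, 0, 0, 0, 0, 0], [0, 0.04, 0, 0, 0, 0, 0], [0, 0.04, 0, 0, 0, 0, 0]])

```text
time_s: 11.1
tool_pos: [0.5572, 0.2024, 0.0415]
tool_rot: [-180.0, -0.0, 86.1]
force: [-3.3, 0.8, 6.6]
grip_width: 0.0296
grasp_force: 40.0
```

apply_moves(moves=[[0, 0.01, 0, 0, 0, 0, 0], [0, 0.02, 0, 0, 0, 0, 0], [0, 0.02, 0, 0, 0, 0, 0], [0, 0.02, 0, 0, 0, 0, 0]])

```text
time_s: 11.5
tool_pos: [0.5602, 0.2023, 0.0416]
tool_rot: [-179.8, -0.0, 86.1]
force: [-6.3, -0.3, 9.7]
grip_width: 0.0293
grasp_force: 40.0
```

apply_moves(moves=[[0, 0.01, 0, 0, 0, 0, 0], [0, 0.015, 0, 0, 0, 0, 0], [0, 0.015, 0, 0, 0, 0, 0], [0, 0.015, 0, 0, 0, 0, 0]])

```text
time_s: 11.9
tool_pos: [0.562, 0.2021, 0.0416]
tool_rot: [-179.7, 0.0, 86.1]
force: [-9.1, -0.2, 12.6]
grip_width: 0.029
grasp_force: 40.0
```

```bash
python3 - <<'E'
from h import *
im=viewer.read_camera("top"); F=[]
for i in range(8):
    viewer.read_camera("top"); o=env.get_obs(); F.append(np.r_[o['force'],o['tool_pos']*1000])
print(np.mean(F,0).round(2),np.std(F,0).round(2))
E
```

```text
[-9.6100e+00 -1.1000e-01  1.1970e+01  5.6198e+02  2.0215e+02  4.1580e+01] [0.43 0.2  0.48 0.01 0.01 0.01]
```

```bash
python3 - <<'E'
from h import *
im=viewer.read_camera("wrist"); cal=viewer.get_calibration("wrist")
cv2.imwrite("pics/w5.png",cv2.resize(im[:240,180:480,::-1],None,fx=2.5,fy=2.5,interpolation=cv2.INTER_CUBIC))
j=np.array([.5216,.2035]);a=np.radians(-3.85);Rj=np.array([[np.cos(a),-np.sin(a)],[np.sin(a),np.cos(a)]])
for x,y,z in[(74,120,68),(84,120,68),(84,135,62),(84,147,62),(96,147,62),(96,135,62)]:
    q=proj("wrist",np.r_[j+Rj@np.array([x,y])/1000,z/1000],cal)[0]; print((x,y,z),((q-[180,0])*2.5).round(1))
E
```

```text
(74, 120, 68) [373.6  55.7]
(84, 120, 68) [425.8  61. ]
(84, 135, 62) [414.2  -1. ]
(84, 147, 62) [411.4 -53.5]
(96, 147, 62) [468.3 -45. ]
(96, 135, 62) [471.6   7. ]
```

View pics/w5.png

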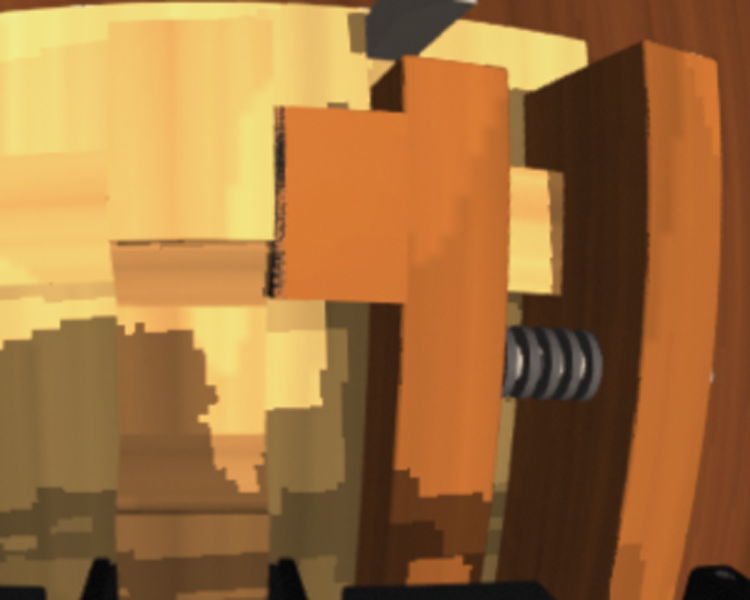

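```bash
python3 - <<'E'
from h import *
cal=viewer.get_calibration("wrist")
j=np.array([.5216,.2035]);a=np.radians(-3.85);Rj=np.array([[np.cos(a),-np.sin(a)],[np.sin(a),np.cos(a)]])
for x,y,z in[(128,130,74),(128,125,74),(128,90,74),(84,135,30),(84,135,12),(84,135,50),(50,108,68),(50,72,68),(55,108,68),(84,120,68),(60,72,68),(60,108,68)]:
    q=proj("wrist",np.r_[j+Rj@np.array([x,y])/1000,z/1000],cal)[0]; print((x,y,z),((q-[180,0])*2.5).round(1))
E
```

```text
(128, 130, 74) [640.2  42.8]
(128, 125, 74) [641.7  66.2]
(128, 90, 74) [643.6 238.6]
(84, 135, 30) [376.8  42.6]
(84, 135, 12) [360.6  61.7]
(84, 135, 50) [398.6  17.1]
(50, 108, 68) [242.5 110.4]
(50, 72, 68) [241.8 307. ]
(55, 108, 68) [270.6 111.2]
(84, 120, 68) [425.8  61. ]
(60, 72, 68) [297.  307.9]
(60, 108, 68) [298.4 112.3]
```

The fence's front edge at column 404 lies between the free (374) and half-way (426) positions. That puts it about 5.5 mm back, and the rung is flush on the pads. I push about 3.5 mm more.

apply_moves(moves=[[0, 0.006, -0.002, 0, 0, 0, 0], [0, 0.012, -0.003, 0, 0, 0, 0], [0, 0.018, -0.003, 0, 0, 0, 0], [0, 0.018, -0.003, 0, 0, 0, 0], [0, 0.018, -0.003, 0, 0, 0, 0], [0, 0.018, -0.003, 0, 0, 0, 0]])

```text
time_s: 13.0
tool_pos: [0.5644, 0.202, 0.0416]
tool_rot: [-179.6, 0.0, 86.2]
force: [-11.3, -0.4, 11.6]
grip_width: 0.0296
grasp_force: 40.0
```

```bash
python3 - <<'E'
from h import *
im=viewer.read_camera("wrist"); cal=viewer.get_calibration("wrist")
cv2.imwrite("pics/w6.png",cv2.resize(im[:240,180:480,::-1],None,fx=2.5,fy=2.5,interpolation=cv2.INTER_CUBIC))
j=np.array([.5216,.2035]);a=np.radians(-3.85);Rj=np.array([[np.cos(a),-np.sin(a)],[np.sin(a),np.cos(a)]])
for x,y,z in[(128,130,74),(74,120,68),(84,120,68),(50,108,68),(60,108,68)]:
    q=proj("wrist",np.r_[j+Rj@np.array([x,y])/1000,z/1000],cal)[0]; print((x,y,z),((q-[180,0])*2.5).round(1))
F=[]
for i in range(10):
    viewer.read_camera("wrist"); o=env.get_obs(); F.append(np.r_[o['force'],o['tool_pos']*1000])
print(np.mean(F,0).round(2),np.std(F,0).round(2),o['tool_rot'],o['wrist_torque'])
E
```

```text
(128, 130, 74) [630.6  40.1]
(74, 120, 68) [360.6  54.5]
(84, 120, 68) [413.3  59.6]
(50, 108, 68) [228.7 110.2]
(60, 108, 68) [284.7 111.7]
[-1.1230e+01 -6.0000e-02  1.1600e+01  5.6438e+02  2.0199e+02  4.1610e+01] [0.48 0.35 0.33 0.02 0.02 0.01] [-1.79570340e+02  2.87601281e-02  8.61588854e+01] [-0.1031843   2.35533462 -0.04949151]
```

View pics/w6.png

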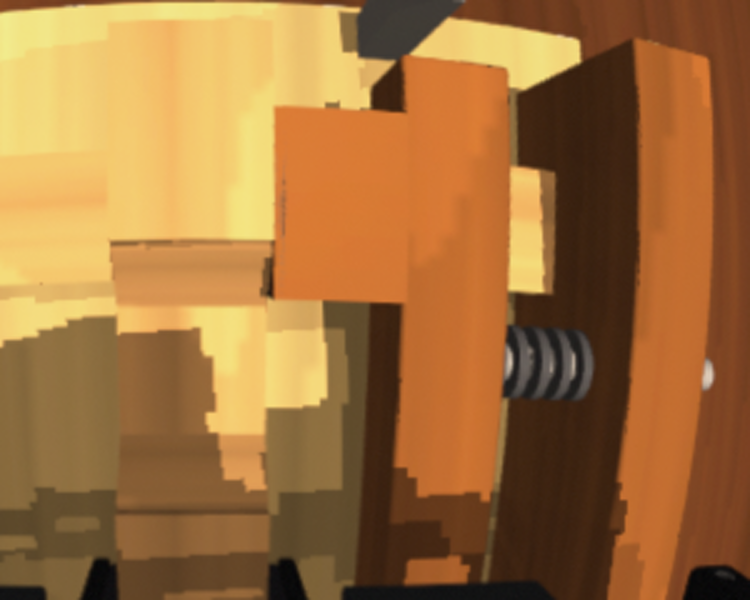

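The fence is now about 7.6 mm back, and the board and pegs line up with the estimate. I push slightly further and hold.

apply_moves(moves=[[0, 0.005, 0, 0, 0, 0, 0], [0, 0.01, 0, 0, 0, 0, 0], [0, 0.01, 0, 0, 0, 0, 0], [0, 0.01, 0, 0, 0, 0, 0], [0, 0.01, 0, 0, 0, 0, 0], [0, 0.01, 0, 0, 0, 0, 0], [0, 0.01, 0, 0, 0, 0, 0], [0, 0.01, 0, 0, 0, 0, 0], [0, 0.01, 0, 0, 0, 0, 0], [0, 0.01, 0, 0, 0, 0, 0], [0, 0.01, 0, 0, 0, 0, 0], [0, 0.01, 0, 0, 0, 0, 0], [0, 0.01, 0, 0, 0, 0, 0], [0, 0.01, 0, 0, 0, 0, 0], [0, 0.01, 0, 0, 0, 0, 0], [0, 0.01, 0, 0, 0, 0, 0], [0, 0.01, 0, 0, 0, 0, 0]])

```text
time_s: 15.25
tool_pos: [0.5657, 0.2019, 0.0416]
tool_rot: [-179.5, 0.0, 86.2]
force: [-13.5, -0.7, 13.4]
grip_width: 0.0297
grasp_force: 40.0
```

```bash
python3 - <<'E'
from h import *
F=[]
for i in range(6):
    viewer.read_camera("wrist"); o=env.get_obs(); F.append(np.r_[o['force'],o['tool_pos']*1000,o['grasp_force']])
F=np.array(F); m=F.mean(0); print(m.round(2),F.std(0).round(2))
if 8<-m[0]<15 and 563.5<m[3]<568: print(env.sign_off())
E
```

```text
[-1.2940e+01 -5.4000e-01  1.3320e+01  5.6570e+02  2.0191e+02  4.1610e+01
  3.9990e+01] [0.55 0.32 0.59 0.01 0.01 0.01 0.  ]
the job is handed in; nothing more can be done
None
```

The job is handed in and its result was not shown: the gripper is holding the rung at 40 N, notches up across both rails and square on the fence, which I estimate is about 9 mm back (wrist push about 13 N, including rail friction), and I touched none of the other items.

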